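# Lock the pressing block in the holding jig

### The arm

A 7-joint arm with a two-finger parallel gripper is mounted at the origin on a cart in front of the work surface, level with it; the furniture and walls round the work are solid. World frame = base frame: x ahead of the robot, y to its left, z up, the work surface at z = 0. Lengths are in m, angles in rad, forces in N, time in s.
With the tool pointing down it reaches from about 0.425 to 0.8 m from the base axis. Payload 8.3 kg.
Tool frame: the origin (TCP) lies midway between the tips of the shut fingers; the grasp point (between the pads) lies 19 mm behind it; z points along the fingers, x is the direction in which the jaws open and shut, and the axes are right-handed (so a half turn about z gives the same grasp; the last joint's range is limited). The gripper opens to 85 mm and grips with 20 to 120 N. Pads are 22 mm wide; open, the fingers measure 114 mm over their backs; the gripper's body (76 mm by 85 mm) begins 54 mm behind the grasp point. The pads swing forward as they close: fully open they stand 13 mm farther back than shut.
Start: joints at [1.2, 0.383, 0.016, 1.37, -0.006, 1.388, -0.046], TCP at [0.189, -0.596, 0.231] pointing down, gripper open.
Joint ranges: [-2.95, 2.95], [-0.25, 2.06], [-1.52, 1.56], [0.18, 2.33], [-1.44, 4.58], [0.02, 2.06], [-3.01, 3.01]. Speed limits (rad/s): [2.39, 2.39, 3.01, 3.01, 3.14, 3.14, 3.14].

### API

Orientations are given as a unit quaternion [x, y, z, w].
In Python, from bench import robot gives the robot as it stands.
- The arm moves only by the tool servo_tool, never from a script. Its argument "targets" is a list of rows, each a list of 7 numbers: the turn, a rotation vector about the tool's x, y, z in degrees, then the shift along the tool's x, y, z in mm, then the finger opening in mm, from 0 to 85.4. In form: [[rx, ry, rz, x, y, z, gripper], ...]. A call has 1 to 10 rows; each row shifts and turns the commanded pose from where the row before left it, along the tool's axes as they then stand; what a row does not reach is not made up. A row lasts 1/8 s, in which the tool goes at most 62.5 mm and 10.7 degrees, less where a joint would pass 70% of its speed; a pose out of reach is approached as far as the arm can. A call with a gripper value outside its range is refused whole. The fingers move at their own pace and stop on an object; "grip_force" is the grip in N (left out, the last holds). Time passes only in rows, so rows that do not move let the fingers close. It gives the time, the measured TCP pose, the force and the opening at its end, in the units of the state.
- robot.observe(): the state, without advancing time (a new reading comes with each control period).
- robot.read_camera(name): name is "side" or "top" or "wrist"; returns a dict with "color" (420x560x3 uint8, blue, green, red), "fx", "fy", "cx", "cy" (pixels), "pose" (4x4, takes a point from camera to world coordinates). Camera axes: x right, y down, z forward; pixel columns grow to the right and rows downward; lengths in m; the calibration is good to about 2 mm. A picture is of the moment at which its call begins. There is no depth.
- robot.hand_in(): hands the job in, once; it reports no verdict.
Trained networks look in a picture, given as the dict that the camera call returned (one of the last four; its "shot" number tells which), for a name from the list of things; names that differ only in an ending like _2 or _b are one class to them, and where a whole thing is asked for, a point or a joint stands for the part that bears it (a point fixed in the world has none). Each returns a list of dicts, best first, with "score" (0 to 1); they miss things now and then, are a little off and sometimes report something else, mostly with a low value. They report only what shows in the picture. A call takes as long as a camera call. They do not tell look-alikes from the thing itself.
- robot.spot_in(target, picture): "rect" ([left, top, right, bottom] in pixels, round what is visible of it).
- robot.mark_of(target, picture): "pixel" ([column, row] in pixels: a listed point, or the origin of a listed thing).
The state is a dict: "time_s": time; "joint_pos": joint angles; "joint_vel": joint speeds; "joint_torque": joint torques, N m; "position": TCP position; "ee_rot": TCP orientation; "force": force on the tool from outside, world axes, zero at the start; "torque": the same for the moment, N m; "opening": finger opening in m.
Only numpy, scipy, OpenCV 4.12 (cv2) and the standard library are available. Lean on these libraries where they do the work, as an engineer would, in place of code of your own. Each camera call takes 0.05 s, during which the arm holds its last target. There are 200 camera calls.

### The job

The beech pressing block is to be held in the clamping jig for refinishing. Push it along the channel of the jig until it is fully home against the end stop, then push the red-handled clamp lever over past its dead point so that it snaps into lock on the block. Push only: do not lift the block, and leave the reel, box and jar beside the jig where they stand.

Things in the scene. Friction and masses are not known exactly. Their poses are not given: they have to be found in the camera images.
- jig: Fixed aluminium plate, origin on the worktop: x -125..+45 mm, y -150..+150 mm, top z = 12 mm. x axis: away from the robot, across the channel; y: along it to the end stop; turned up to 0.3 rad about z. The channel lies between a blue rear fence (face x = +27, 28 mm high above the plate) and a blue front curb (face x = -29, 10 mm high) and is open at -y. Steel clamp on the -x side at y = +75 mm.
- stop_face (a point): Middle of the face of the blue end stop that the block must touch: x = 0, y = +125, z = +29 mm in the jig's frame. The stop is 71 mm wide, 18 mm thick, its top 42 mm above the worktop.
- clapper: Loose beech pressing block, 52 x 160 x 34 mm (x, y, z), about 0.22 kg, origin at the centre of its underside. It lies on the jig's plate in the channel, its y axis along the channel, 35 to 80 mm short of the end stop. It is pushed on its bevelled -y end (flat middle of the end face). Fully home, its origin is at y = +45 mm in the jig's frame, that end face at y = -35 mm.
- lever (a joint): Lever angle (rad) about the jig's y axis, growing as the handle swings towards jig +x, over the block. 0: open, leaning 0.30 rad back from vertical. 0.72: dead point, 0.42 past vertical. 1.10: locked on its end stop, 0.80 past vertical. A spring returns it to 0 from before the dead point and throws it to 1.10 from beyond. At the grip it takes some 6 to 9 N at first, less near the dead point.
- lever_grip (a point): Middle of the lever's red round grip, 80 mm from the pivot. The grip is 19 mm thick and runs from 50 to 108 mm from the pivot; the shank below is 12 mm square. Pivot at x = -97, y = +75, z = +45 mm in the jig's frame. Open, this point is at x = -121, y = +75, z = +121 mm there; it moves on an arc in the jig's x-z plane.
- clamp_foot: Black rubber foot, 15 mm diameter, 8 mm long, on the clamp's plunger, axis 34 mm above the worktop; origin at its rear centre, tip 8 mm further along jig +x. The lever drives it forward by up to 12 mm; locked, it presses the block's side with about 4 N (sprung) and pushes it against the rear fence. Open, it leaves the channel free.
- white_reel: Bystander: reel of white thread, 35 mm diameter, 46 mm tall, standing on the worktop in front of the jig; origin at the centre of its underside.
- brown_box: Bystander: small brown thread box 45 x 70 x 33 mm, standing on the worktop beyond the jig's end stop; origin at the centre of its underside.
- white_jar: Bystander: white jar with a red band, 70 mm diameter, 57 mm tall, standing on the worktop beyond the jig's end stop; origin at the centre of its underside.
Things that resemble listed ones, but are neither listed nor needed, are in the scene too. There is more than one size of the clapper; the job needs the larger.

How it is judged:
On the way, in this order (a step that is already met when the one before it is completed fails the run):
1. the block is fully home against the end stop while the lever is still open (y of clapper in the frame of jig between 0.042 and 0.048 m and x of clapper in the frame of jig between -0.006 and 0.006 m and z of clapper in the frame of jig below 0.016 m and angle between the y axis of clapper and the y axis of jig, either way round below 0.04 rad and value of joint lever below 0.35 rad), for 0.2 s.
2. the lever is past its dead point and locked, the block still home (y of clapper in the frame of jig between 0.042 and 0.048 m and x of clapper in the frame of jig between -0.006 and 0.006 m and z of clapper in the frame of jig below 0.016 m and angle between the y axis of clapper and the y axis of jig, either way round below 0.04 rad and value of joint lever above 1.02 rad), for 0.2 s.
At the end, for the whole second after the job is handed in: The block lies flat in the channel within 3 mm of touching the end stop, at rest; the lever is locked (above 1.02 rad) and its foot presses on the block with more than 1.5 N; reel, box and jar are within 20 mm of where they stood (all of step 2 and linear speed of clapper below 0.01 m/s and contact force between clamp_foot and clapper above 1.5 N and distance of each of white_reel, brown_box, white_jar from where it was at the start of the episode below 0.02 m).
It fails at once if the block is lifted more than 10 mm off the plate or tipped (z of clapper in the frame of jig above 0.022 m or angle between clapper's own z axis and vertical above 0.2 rad).
It fails at once if the reel, box or jar is shifted more than 20 mm or knocked over (distance of any of white_reel, brown_box, white_jar from where it was at the start of the episode above 0.02 m or angle between any of white_reel, brown_box, white_jar's own z axis and vertical above 0.4 rad).
It also fails if it takes over 42 s, if anything falls off the work surface, if the arm or the gripper's body presses on something with over 40 N, if the wrist force passes 120 N, or if a joint passes its speed limit or range.

## Working session

There is one attempt and no reset: what is moved stays moved. The work goes in short steps, Python scripts to look and compute and a tool call to move; the robot and the scene stay as the last step left them, time stands still between calls to the robot, and variables do not carry over. Pictures are saved under pics/ and viewed, about 8 in all and at most 12, crops included, and the job is handed in when it is done.

Besides the shell and the picture viewer there is one more tool, called after ">>>" by a JSON object that holds its "name" and its "arguments", one argument or row to a line. servo_tool: Moves the arm, as the interface text tells. Its arguments: {"type":"object","properties":{"targets":{"type":"array"},"grip_force":{"type":"number"}},"required":["targets"]}

```bash
mkdir -p pics; ls
cat > h.py <<'E'
import numpy as np, cv2
from bench import robot
from scipy.spatial.transform import Rotation as R
def ray(p,px):
    d=np.array([(px[0]-p["cx"])/p["fx"],(px[1]-p["cy"])/p["fy"],1.]);T=np.array(p["pose"])
    return T[:3,3],T[:3,:3]@d
def onz(p,px,z):
    o,d=ray(p,px);return o+d*(z-o[2])/d[2]
def tri(l):
    A=0;b=0
    for p,px in l:
        o,d=ray(p,px);d=d/np.linalg.norm(d);M=np.eye(3)-np.outer(d,d);A=A+M;b=b+M@o
    return np.linalg.solve(A,b)
def proj(p,X):
    T=np.linalg.inv(np.array(p["pose"]));c=T[:3,:3]@np.array(X)+T[:3,3]
    return [p["fx"]*c[0]/c[2]+p["cx"],p["fy"]*c[1]/c[2]+p["cy"]]
E
python3 - <<'E'
from h import *
np.set_printoptions(precision=3,suppress=True)
s=robot.observe();print(s["time_s"],s["position"],s["ee_rot"],s["force"])
for n in ["side","top"]:
    p=robot.read_camera(n);cv2.imwrite(f"pics/{n}0.png",p["color"]);print(n,np.array(p["pose"])[:3,3])
    for t in ["jig","stop_face","clapper","lever_grip","clamp_foot","white_reel","brown_box","white_jar"]:
        for r in robot.mark_of(t,p)[:3]: print(t,np.round(r["pixel"]),round(r["score"],2),onz(p,r["pixel"],{"jig":0,"stop_face":.029,"clapper":.012,"lever_grip":.121,"clamp_foot":.034}.get(t,0)))
E
```

```text
pics
0.0 [ 0.189 -0.595  0.23 ] [ 0.807 -0.59  -0.001 -0.001] [-0.648 -0.564 -0.182]
side [ 0.394 -0.565  0.727]
jig [317. 259.] 0.93 [0.61  0.076 0.   ]
stop_face [305. 215.] 0.94 [0.611 0.216 0.029]
clapper [258. 174.] 0.92 [0.515 0.452 0.012]
clapper [318. 253.] 0.79 [0.616 0.085 0.012]
lever_grip [287. 211.] 0.62 [0.544 0.134 0.121]
lever_grip [263. 211.] 0.51 [0.487 0.144 0.121]
white_reel [258. 296.] 0.81 [ 0.448 -0.009  0.   ]
white_reel [315. 257.] 0.57 [0.607 0.084 0.   ]
white_reel [305. 216.] 0.17 [0.619 0.24  0.   ]
brown_box [289. 212.] 0.81 [0.578 0.27  0.   ]
white_jar [251. 206.] 0.79 [0.474 0.316 0.   ]
top [0.409 0.169 1.488]
jig [308. 198.] 0.95 [0.604 0.084 0.   ]
stop_face [262. 196.] 0.91 [0.606 0.209 0.029]
clapper [309. 195.] 0.92 [0.609 0.08  0.012]
clapper [170. 230.] 0.7 [0.514 0.461 0.012]
lever_grip [283. 240.] 0.51 [0.479 0.154 0.121]
lever_grip [309. 201.] 0.19 [0.579 0.088 0.121]
white_reel [344. 254.] 0.47 [ 0.45  -0.017  0.   ]
brown_box [236. 207.] 0.94 [0.578 0.283 0.   ]
white_jar [218. 247.] 0.91 [0.467 0.33  0.   ]
```

Run:
```python
import cv2
a=cv2.imread("pics/side0.png")[140:340,180:400];b=cv2.imread("pics/top0.png")[140:300,140:400]
cv2.imwrite("pics/s.png",cv2.resize(a,None,fx=3,fy=3,interpolation=2));cv2.imwrite("pics/t.png",cv2.resize(b,None,fx=3,fy=3,interpolation=2))
```

```text
(no output)
```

View pics/s.png

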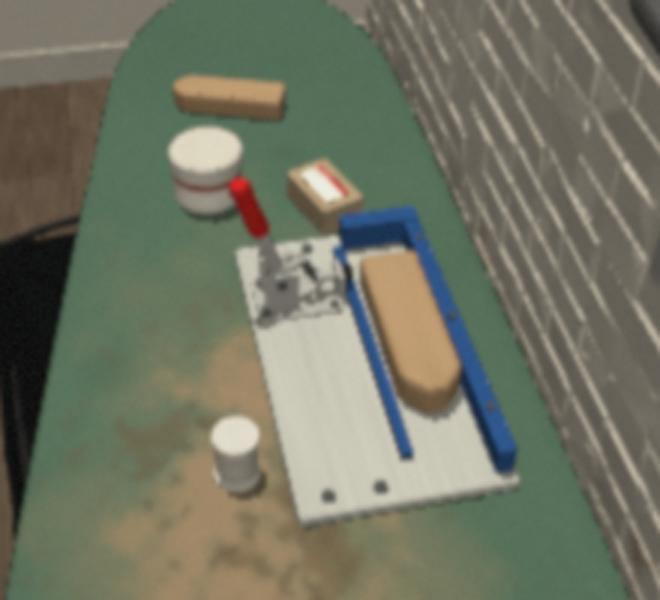

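View pics/t.png

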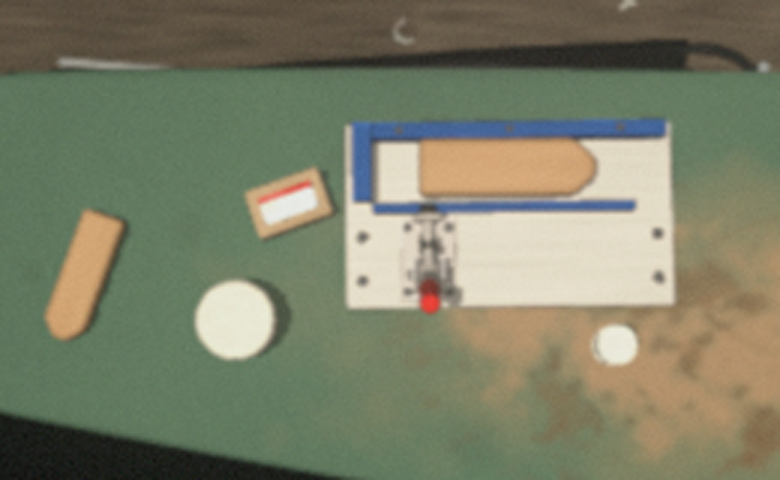

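The jig stands nearly square to the world. The clapper in the channel is the larger block, the one at upper left is the look-alike. In the top crop the lever grip is at (430,300), the reel at (615,345), and the block's bevelled end at (597,168).

Run:
```python
from h import *
np.set_printoptions(precision=3,suppress=True)
p=robot.read_camera("top")
c=lambda u,v:(140+u/3,140+v/3)
for n,u,v,z in [("plate front stop",347,307,.012),("plate front open",675,303,.012),("plate rear open",671,122,.012),("fence rear L",352,122,.04),("fence rear R",665,120,.04),("fence front R",665,136,.04),("stopface rear",373,140,.042),("stopface front",373,202,.042),("curb L",375,208,.022),("curb R",635,205,.022),
 ("block tip",597,166,.046),("block rear L",420,139,.046),("block front L",420,194,.046),("grip top",430,303,.145),("reel",615,345,.046),("table edge",400,70,0)]: print(n,onz(p,c(u,v),z))
print(np.array(p["pose"]))
q=robot.read_camera("side"); print(tri([(p,robot.mark_of("stop_face",p)[0]["pixel"]),(q,robot.mark_of("stop_face",q)[0]["pixel"])]))
# front edge line of plate in top image
g=p["color"].astype(int);
```

```text
plate front stop [0.48  0.227 0.012]
plate front open [ 0.484 -0.072  0.012]
plate rear open [ 0.651 -0.07   0.012]
fence rear L [0.645 0.222 0.04 ]
fence rear R [ 0.648 -0.06   0.04 ]
fence front R [ 0.633 -0.06   0.04 ]
stopface rear [0.629 0.203 0.042]
stopface front [0.572 0.203 0.042]
curb L [0.569 0.201 0.022]
curb R [ 0.573 -0.035  0.022]
block tip [0.605 0.002 0.046]
block rear L [0.629 0.161 0.046]
block front L [0.579 0.161 0.046]
grip top [0.477 0.153 0.145]
reel [ 0.445 -0.012  0.046]
table edge [0.701 0.179 0.   ]
[[ 0.004 -0.994  0.109  0.409]
 [-1.    -0.003  0.011  0.169]
 [-0.011 -0.109 -0.994  1.488]
 [ 0.     0.     0.     1.   ]]
[0.608 0.204 0.032]
```

>>> {"name": "servo_tool", "arguments": {
  "targets": [
    [0,0,8.5,0,0,0,0],
    [0,0,8.5,0,0,0,0],
    [0,0,0,-34,-26,0,0],
    [0,0,0,-34,-26,0,0],
    [0,0,0,-34,-26,0,0],
    [0,0,0,-34,-26,0,0],
    [0,0,0,-34,-26,0,0],
    [0,0,0,-34,-26,0,0],
    [0,0,0,-34,-26,0,0],
    [0,0,0,-34,-26,0,0]
  ],
  "grip_force": 60
}}

```text
time_s: 2.35
position: [0.3951, -0.3201, 0.2316]
ee_rot: [0.711, -0.703, 0.0, -0.0]
force: [0.9, 0.5, -0.1]
opening: -0.0001
```

>>> {"name": "servo_tool", "arguments": {
  "targets": [
    [0,0,0,-34,-26,5,0],
    [0,0,0,-34,-26,10,0],
    [0,0,0,-34,-26,15,0],
    [0,0,0,-34,-26,15,0],
    [0,0,0,-34,-26,20,0],
    [0,0,0,-34,-26,20,0],
    [0,0,0,-34,-26,20,0],
    [0,0,0,-25,-24,15,0],
    [0,0,0,0,0,0,0]
  ]
}}

```text
time_s: 3.48
position: [0.5977, -0.0524, 0.1097]
ee_rot: [0.713, -0.701, -0.001, -0.0]
force: [0.0, -0.7, -0.4]
opening: -0.0002
```

Run:
```python
from h import *
np.set_printoptions(precision=3,suppress=True)
s=robot.observe();print(s["time_s"],s["position"],s["force"],s["joint_pos"])
p=robot.read_camera("wrist");cv2.imwrite("pics/w1.png",p["color"])
for t,z in [("clapper",.012),("stop_face",.029),("jig",0),("lever_grip",.121)]:
    for r in robot.mark_of(t,p)[:2]: print(t,r["pixel"],round(r["score"],2),onz(p,r["pixel"],z))
for X in [(.605,.002,.046),(.606,-.072,.012),s["position"]]: print(proj(p,X))
```

```text
3.475 [ 0.598 -0.052  0.11 ] [ 0.043 -0.723 -0.407] [ 0.302  0.441 -0.35   1.589  0.159  1.142 -1.639]
clapper [94.7, 191.3] 0.69 [0.608 0.083 0.012]
[np.float64(198.21707554728255), np.float64(213.03955624132485)]
[np.float64(314.2170044148837), np.float64(196.9336764360643)]
[np.float64(286.1386869768199), np.float64(277.99603714066325)]
```

View pics/w1.png

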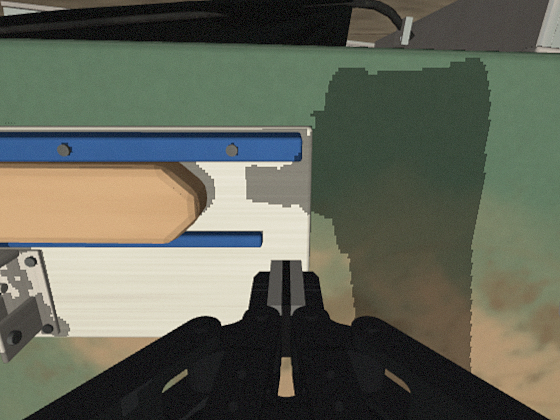

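The wrist view shows the block's bevelled end at about (205,190), between the fence face (row 161) and the curb (row 233), with clear plate before it.

Run:
```python
from h import *
np.set_printoptions(precision=4,suppress=True)
p=robot.read_camera("wrist")
for n,u,v,z in [("fence R",300,161,.04),("fence L",10,161,.04),("curb R",262,233,.022),("curb L",100,233,.022),("plate edge",311,180,.012),("end rear",205,180,.046),("end mid low",207,195,.025),("end top front",198,212,.046),("bl rear",100,163,.046),("bl front",100,243,.046)]: print(n,onz(p,(u,v),z))
```

```text
fence R [ 0.6365 -0.0659  0.04  ]
fence L [0.6349 0.111  0.04  ]
curb R [ 0.581  -0.0409  0.022 ]
curb L [0.58   0.0737 0.022 ]
plate edge [ 0.6174 -0.0752  0.012 ]
end rear [ 0.6256 -0.0086  0.046 ]
end mid low [ 0.6097 -0.0044  0.025 ]
end top front [ 0.6051 -0.0029  0.046 ]
bl rear [0.6355 0.0532 0.046 ]
bl front [0.5834 0.0614 0.046 ]
```

>>> {"name": "servo_tool", "arguments": {
  "targets": [
    [0,0,0,0,-5,20,0],
    [0,0,0,0,-4,25,0],
    [0,0,0,0,0,20,0],
    [0,0,0,0,0,15,0],
    [0,0,0,0,0,5,0],
    [0,0,0,0,0,0,0]
  ]
}}

```text
time_s: 4.53
position: [0.6065, -0.0558, 0.0263]
ee_rot: [0.711, -0.703, -0.0, -0.0]
force: [0.0, 0.1, -0.0]
opening: -0.0002
```

>>> {"name": "servo_tool", "arguments": {
  "targets": [
    [0,0,0,-10,0,0,0],
    [0,0,0,-12,0,0,0],
    [0,0,0,-8,0,0,0],
    [0,0,0,-5,0,0,0],
    [0,0,0,-5,0,0,0],
    [0,0,0,-5,0,0,0],
    [0,0,0,-5,0,0,0],
    [0,0,0,-5,0,0,0],
    [0,0,0,-5,0,0,0]
  ]
}}

```text
time_s: 5.65
position: [0.6057, 0.0041, 0.0263]
ee_rot: [0.711, -0.703, 0.0, 0.0]
force: [0.9, -1.5, -0.3]
opening: -0.0
```

In contact and pushing with about 1.5 N. I'll continue slowly to the stop.

>>> {"name": "servo_tool", "arguments": {
  "targets": [
    [0,0,0,-5,0,0,0],
    [0,0,0,-5,0,0,0],
    [0,0,0,-4,0,0,0],
    [0,0,0,-3,0,0,0],
    [0,0,0,-2,0,0,0]
  ]
}}

```text
time_s: 6.28
position: [0.6055, 0.0233, 0.0263]
ee_rot: [0.711, -0.703, -0.0, -0.0]
force: [0.3, -0.2, -0.9]
opening: 0.0
```

>>> {"name": "servo_tool", "arguments": {
  "targets": [
    [0,0,0,-2,0,0,0],
    [0,0,0,-2,0,0,0],
    [0,0,0,-1,0,0,0]
  ]
}}

```text
time_s: 6.65
position: [0.6055, 0.0282, 0.0263]
ee_rot: [0.711, -0.703, -0.0, -0.0]
force: [0.3, -0.6, -0.6]
opening: -0.0002
```

>>> {"name": "servo_tool", "arguments": {
  "targets": [
    [0,0,0,-1,0,0,0],
    [0,0,0,-1,0,0,0],
    [0,0,0,-1,0,0,0]
  ]
}}

```text
time_s: 7.02
position: [0.6054, 0.0311, 0.0263]
ee_rot: [0.711, -0.703, -0.0, -0.0]
force: [0.0, -1.7, -0.1]
opening: -0.0
```

Run:
```python
from h import *
np.set_printoptions(precision=4,suppress=True)
p=robot.read_camera("top");cv2.imwrite("pics/t2.png",cv2.resize(p["color"][160:260,220:380],None,fx=5,fy=5,interpolation=2))
print(robot.observe()["force"])
for t,z in [("clapper",.012),("stop_face",.029),("jig",0),("lever_grip",.121)]:
    for r in robot.mark_of(t,p)[:2]: print(t,r["pixel"],round(r["score"],2),onz(p,r["pixel"],z))
```

```text
[-0.0768 -0.5639 -0.6986]
clapper [292.1, 196.1] 0.93 [0.6072 0.1271 0.012 ]
clapper [169.6, 230.7] 0.92 [0.5106 0.463  0.012 ]
stop_face [262.9, 196.7] 0.92 [0.6031 0.2072 0.029 ]
stop_face [235.1, 208.7] 0.38 [0.5699 0.2826 0.029 ]
jig [309.5, 198.5] 0.63 [0.6022 0.0785 0.    ]
lever_grip [284.1, 238.5] 0.7 [0.4843 0.1505 0.121 ]
```

View pics/t2.png

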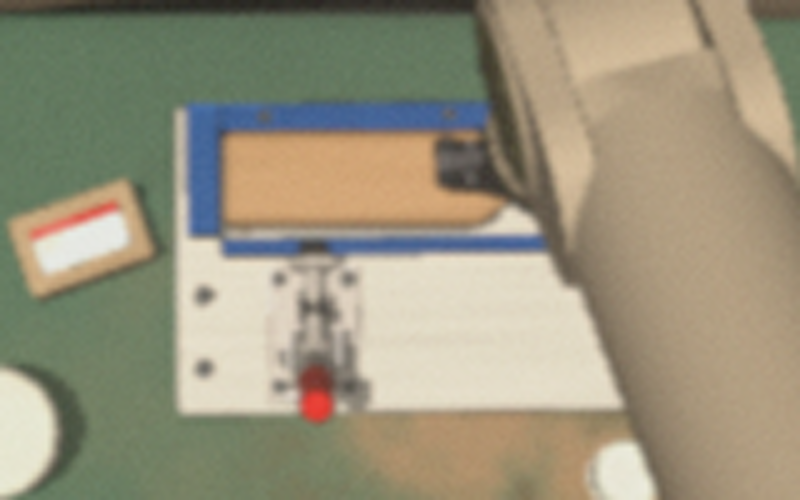

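In the crop the block's end, at about (222,180), looks at or very near the stop face (220). No firm contact force yet, so I keep pushing.

>>> {"name": "servo_tool", "arguments": {
  "targets": [
    [0,0,0,-1,0,0,0],
    [0,0,0,-1,0,0,0],
    [0,0,0,0,0,0,0]
  ]
}}

```text
time_s: 7.65
position: [0.6054, 0.0332, 0.0264]
ee_rot: [0.711, -0.703, -0.0, -0.0]
force: [0.3, -1.0, -0.8]
opening: -0.0002
```

>>> {"name": "servo_tool", "arguments": {
  "targets": [
    [0,0,0,-1,0,0,0],
    [0,0,0,-1,0,0,0],
    [0,0,0,0,0,0,0]
  ]
}}

```text
time_s: 8.02
position: [0.6054, 0.0342, 0.0263]
ee_rot: [0.711, -0.703, 0.0, 0.0]
force: [-0.6, -4.3, -0.1]
opening: 0.0
```

>>> {"name": "servo_tool", "arguments": {
  "targets": [
    [0,0,0,-1,0,0,0],
    [0,0,0,-1,0,0,0],
    [0,0,0,0,0,0,0],
    [0,0,0,0,0,0,0]
  ]
}}

```text
time_s: 8.52
position: [0.6053, 0.0344, 0.0263]
ee_rot: [0.71, -0.704, 0.001, 0.001]
force: [-0.6, -8.1, 1.7]
opening: -0.0003
```

Block is home: 8 N against the stop and no further motion. Next I retract, rise and go round to the lever's front side.

>>> {"name": "servo_tool", "arguments": {
  "targets": [
    [0,0,0,4,0,0,0],
    [0,0,0,15,0,0,0],
    [0,0,0,15,0,-15,0],
    [0,0,0,0,0,-40,0],
    [0,0,0,0,0,-45,0],
    [0,0,0,0,0,-45,0],
    [0,0,0,0,10,-40,0],
    [0,0,0,-25,30,-10,0],
    [0,0,0,-25,30,0,0],
    [0,0,0,-25,30,0,0]
  ]
}}

```text
time_s: 9.78
position: [0.5042, 0.0771, 0.2228]
ee_rot: [0.711, -0.703, 0.001, -0.001]
force: [0.6, 0.1, -0.6]
opening: 0.0002
```

>>> {"name": "servo_tool", "arguments": {
  "targets": [
    [0,0,0,-25,30,0,0],
    [0,0,0,-25,30,0,0],
    [0,0,0,-25,20,0,0],
    [0,0,0,0,0,0,0],
    [0,0,0,0,0,0,0]
  ]
}}

```text
time_s: 10.4
position: [0.4247, 0.1502, 0.2221]
ee_rot: [0.711, -0.703, 0.001, -0.0]
force: [-0.0, -0.6, -1.1]
opening: -0.0001
```

Run:
```python
from h import *
np.set_printoptions(precision=4,suppress=True)
s=robot.observe();print(s["time_s"],s["position"],s["force"])
p=robot.read_camera("wrist");q=robot.read_camera("top");w=robot.read_camera("side")
cv2.imwrite("pics/m3.png",cv2.resize(np.hstack([p["color"],w["color"][100:,100:400].copy() if 0 else cv2.resize(w["color"][130:340,180:390],(420,420))]),None,fx=.8,fy=.8))
for k in (p,q,w):
  for t,z in [("clapper",.012),("lever_grip",.121)]:
    for r in robot.mark_of(t,k)[:2]: print(t,np.round(r["pixel"]),round(r["score"],2),onz(k,r["pixel"],z))
```

```text
10.4 [0.4247 0.1502 0.2221] [-0.0052 -0.6217 -1.134 ]
lever_grip [283. 121.] 0.96 [0.4851 0.1525 0.121 ]
clapper [291. 196.] 0.65 [0.6064 0.131  0.012 ]
clapper [169. 232.] 0.65 [0.5056 0.4657 0.012 ]
lever_grip [283. 241.] 0.4 [0.478  0.1535 0.121 ]
clapper [258. 177.] 0.93 [0.5119 0.4367 0.012 ]
clapper [308. 242.] 0.65 [0.5999 0.1266 0.012 ]
lever_grip [260. 212.] 0.69 [0.4793 0.1431 0.121 ]
```

View pics/m3.png

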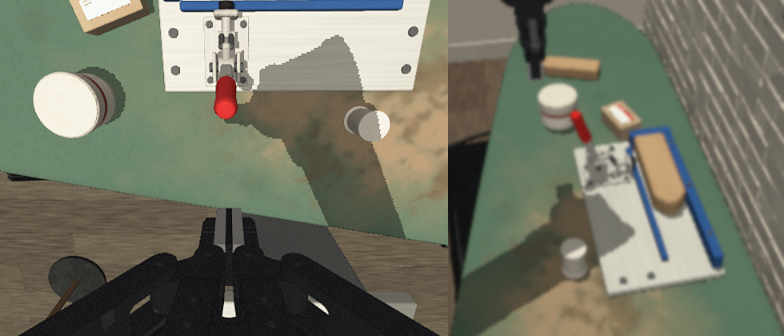

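The wrist view shows the lever grip at (226,97), in line with the fingers, and the block against the stop. I descend, then push.

>>> {"name": "servo_tool", "arguments": {
  "targets": [
    [0,0,0,-2,0,30,0],
    [0,0,0,0,0,35,0],
    [0,0,0,0,0,30,0],
    [0,0,0,0,0,19,0],
    [0,0,0,0,-8,0,0],
    [0,0,0,0,-8,0,0],
    [0,0,0,0,-8,0,0],
    [0,0,0,0,-8,0,0]
  ]
}}

```text
time_s: 11.85
position: [0.4572, 0.1535, 0.108]
ee_rot: [0.711, -0.703, 0.0, -0.001]
force: [0.6, 0.3, -0.6]
opening: -0.0003
```

>>> {"name": "servo_tool", "arguments": {
  "targets": [
    [0,0,0,0,-8,0,0],
    [0,0,0,0,-8,0,0],
    [0,0,0,0,-8,0,0],
    [0,0,0,0,-8,0,0]
  ]
}}

```text
time_s: 12.35
position: [0.4876, 0.1539, 0.1074]
ee_rot: [0.711, -0.703, -0.0, 0.001]
force: [-5.2, -0.9, 4.1]
opening: 0.0002
```

Contact: the lever resists with about 5 N. I keep pushing over the dead point.

>>> {"name": "servo_tool", "arguments": {
  "targets": [
    [0,0,0,0,-8,0,0],
    [0,0,0,0,-8,0,0],
    [0,0,0,0,-8,0,0],
    [0,0,0,0,-8,0,0],
    [0,0,0,0,-8,0,0],
    [0,0,0,0,-4,0,0],
    [0,0,0,0,0,0,0]
  ]
}}

```text
time_s: 13.22
position: [0.5324, 0.1543, 0.1074]
ee_rot: [0.711, -0.703, -0.0, -0.0]
force: [0.3, 0.5, -0.4]
opening: -0.0001
```

Run:
```python
from h import *
np.set_printoptions(precision=4,suppress=True)
s=robot.observe();print(s["time_s"],s["position"],s["force"])
p=robot.read_camera("wrist");w=robot.read_camera("side")
cv2.imwrite("pics/m4.png",cv2.resize(np.hstack([p["color"],cv2.resize(w["color"][130:340,180:390],(420,420))]),None,fx=.8,fy=.8))
```

```text
13.225 [0.5324 0.1543 0.1074] [ 0.2828  0.502  -0.3976]
```

View pics/m4.png

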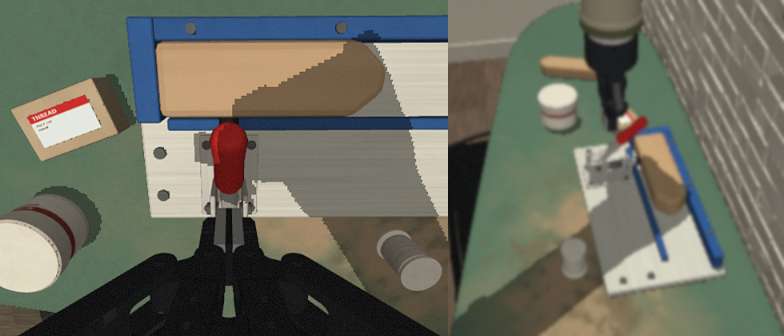

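The lever has snapped over towards the block: the grip is at (229,155) and the force is zero. The block's left end is at (160,80), next to the stop face (157). I back off for a closer check.

>>> {"name": "servo_tool", "arguments": {
  "targets": [
    [0,0,0,0,20,0,0],
    [0,0,0,0,25,-20,0],
    [0,0,0,-10,0,-30,0],
    [0,0,0,-20,0,-30,0],
    [0,0,0,-20,0,-10,0],
    [0,0,0,0,0,0,0],
    [0,0,0,0,0,0,0]
  ]
}}

```text
time_s: 14.2
position: [0.4862, 0.2027, 0.1965]
ee_rot: [0.711, -0.703, -0.0, 0.001]
force: [-0.9, -0.5, -0.2]
opening: -0.0002
```

Run:
```python
from h import *
np.set_printoptions(precision=4,suppress=True)
s=robot.observe();print(s["time_s"],s["position"],s["force"])
p=robot.read_camera("wrist")
cv2.imwrite("pics/w5.png",cv2.resize(p["color"][:,80:],None,fx=1.4,fy=1.4,interpolation=2))
a=np.radians(15); 
for t,z in [("clapper",.012),("lever_grip",.101),("clamp_foot",.034),("stop_face",.029),("white_reel",0),("brown_box",0),("white_jar",0)]:
    for r in robot.mark_of(t,p)[:1]: print(t,np.round(r["pixel"]),round(r["score"],2),onz(p,r["pixel"],z))
for th in (0.9,1.02,1.1):
    b=th-.3; print(th,proj(p,(.606-.097+.108*np.sin(b),.153,.045+.108*np.cos(b))))
q=robot.read_camera("top")
for t in ["white_reel","brown_box","white_jar"]: print(t,[onz(q,r["pixel"],0) for r in robot.mark_of(t,q)[:1]])
```

```text
14.2 [0.4862 0.2027 0.1965] [-0.8542 -0.5436 -0.1626]
clapper [380.  36.] 0.66 [0.6084 0.125  0.012 ]
lever_grip [364.  89.] 0.87 [0.5672 0.154  0.101 ]
clamp_foot [365.  89.] 0.6 [0.5668 0.1391 0.034 ]
stop_face [283.  40.] 0.59 [0.6032 0.2061 0.029 ]
white_reel [501. 214.] 0.89 [ 0.4473 -0.0163  0.    ]
brown_box [198.  78.] 0.68 [0.5742 0.2826 0.    ]
white_jar [163. 192.] 0.69 [0.4668 0.3242 0.    ]
0.9 [np.float64(378.70191363692186), np.float64(84.50249378627274)]
1.02 [np.float64(376.902692624064), np.float64(65.09964605575439)]
1.1 [np.float64(375.3752177455124), np.float64(53.79012102134786)]
white_reel [array([ 0.4474, -0.0174,  0.    ])]
brown_box [array([0.4669, 0.3324, 0.    ])]
white_jar [array([0.4551, 0.3243, 0.    ])]
```

View pics/w5.png

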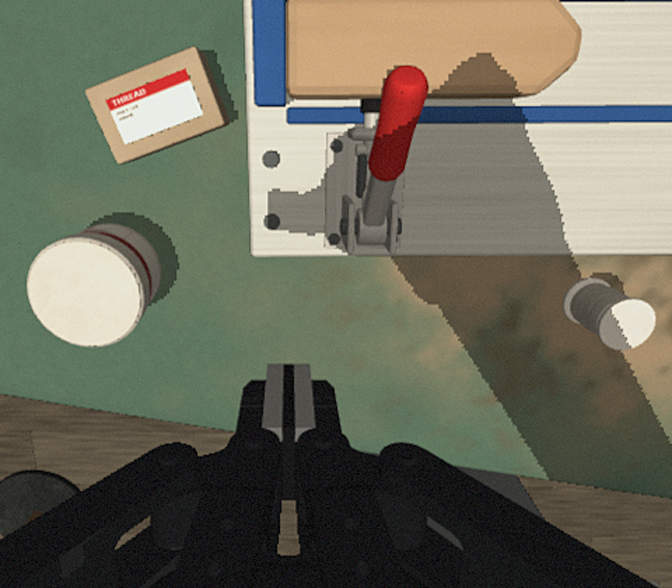

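Run:
```python
from h import *
np.set_printoptions(precision=4,suppress=True)
p=robot.read_camera("wrist")
for v in (15,40,55): print([list(map(int,c)) for c in p["color"][v-3:v+4,279:292].mean(0)])
for v in (15,40):
  print(onz(p,(284,v),.042),onz(p,(285.5,v),.046),onz(p,(285.5,v),.042))
```

```text
[[148, 95, 56], [148, 95, 56], [150, 96, 56], [150, 96, 55], [142, 90, 52], [128, 78, 39], [79, 65, 62], [69, 99, 125], [70, 99, 124], [111, 151, 188], [117, 160, 198], [118, 159, 197], [116, 158, 195]]
[[149, 95, 56], [150, 95, 57], [150, 94, 56], [150, 95, 55], [150, 96, 56], [131, 81, 46], [74, 46, 25], [69, 97, 124], [73, 102, 128], [114, 155, 191], [123, 165, 203], [118, 159, 196], [118, 160, 197]]
[[148, 95, 55], [149, 94, 56], [145, 92, 53], [148, 94, 55], [149, 95, 54], [130, 81, 46], [79, 49, 28], [76, 104, 132], [50, 70, 88], [112, 151, 187], [124, 166, 204], [122, 163, 201], [120, 163, 199]]
[0.6192 0.2067 0.042 ] [0.6185 0.2056 0.046 ] [0.6192 0.2056 0.042 ]
[0.6021 0.2065 0.042 ] [0.6017 0.2054 0.046 ] [0.6021 0.2054 0.042 ]
```

Stop blue passes straight into block colour within about 1 px (about 1 mm), so the block is home. Handing in.

```bash
python3 -c "
from bench import robot
print(robot.hand_in())"
```

```text
the job is handed in; nothing more can be done
None
```

I pushed the larger block along the channel until it seated against the end stop. I then pushed the red lever past its dead point, where it snapped into lock, backed the arm clear and handed in at about 14 s of the 42 s allowed.

**Block home:** It stopped moving at about 8 N against the stop. The last wrist picture shows at most about 1 mm between block and stop, within the 3 mm allowed.

**Lever locked:** The grip tip lies where an angle of 1.10 rad puts it, and the push force fell to zero after the snap.

**Foot on the block:** It looks to be in contact in the picture, but I could not measure its force.

**Reel, box and jar:** In the wrist picture all three are within about 1 cm of where they were first measured.

**One disagreement:** The last top-camera check put the brown box near the jar, at (0.467, 0.332), and the jar about 1 cm off. I took the box reading for a misdetection, because the wrist picture shows the box where it stood, at (0.574, 0.283).

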